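# Gauge the wall of a pipe tee with a spring-tipped probe

## Robot

A 7-joint arm with a two-finger parallel gripper is mounted at the origin on the work surface. World frame = base frame: x ahead of the robot, y to its left, z up, the work surface at z = 0. Lengths are in m, angles in rad, forces in N, time in s.
With the tool pointing down it reaches from about 0.425 to 0.95 m from the base axis. Payload 16.7 kg.
Tool frame: the origin (TCP) lies midway between the tips of the shut fingers; the grasp point (between the pads) lies env.tcp_to_grasp behind it (env.tcp_to_grasp is the distance from the TCP to the grasp point, in m); z points along the fingers, x is the direction in which the jaws open and shut, and the axes are right-handed (so a half turn about z gives the same grasp; the last joint's range is limited). The gripper opens to 94 mm and grips with 3 to 60 N. Pads are 16 mm wide; open, the fingers measure 119 mm over their backs; the gripper's body (75 mm by 177 mm) begins 78 mm behind the grasp point.
Start: joints at [-1.381, 0.426, 0.074, 1.606, -0.034, 1.111, -0.067], TCP at [0.224, 0.637, 0.205] pointing down, gripper open.
Joint ranges: [-2.85, 2.85], [-0.5, 2.14], [-1.23, 1.37], [0.21, 2.46], [-1.02, 4.16], [0.16, 2.05], [-2.73, 2.73]. Speed limits (rad/s): [1.89, 1.89, 2.39, 2.39, 3.01, 3.01, 3.01].

## Interface

Orientations are given as a 3x3 rotation matrix whose columns are the frame's x, y, z axes.
In Python, from station import env gives the robot as it stands.
- The arm moves only by the tool step_arm, never from a script. Its argument "increments" is a list of rows, each a list of 3 entries, a list of its own where there are three numbers: the closure, from 0 (fully open) to 1 (shut), then the shift along the world's x, y, z in m, then the turn, a rotation vector about the world's x, y, z in degrees. A call has 1 to 12 rows; each row shifts and turns the commanded pose from where the row before left it; what a row does not reach is not made up. A row lasts 1/8 s, in which the tool goes at most 62.5 mm and 10.7 degrees, less where a joint would pass 70% of its speed; a pose out of reach is approached as far as the arm can. A call is refused whole if a number of a shift passes 0.0625 or a number of a turn 10.7, either way. A call with a gripper value outside its range is refused whole. The fingers move at their own pace and stop on an object; the grip force is fixed at half the most. Time passes only in rows, so rows that do not move let the fingers close. It gives the time, the measured TCP pose, the force and the opening at its end, in the units of the state.
- env.get_state(): the state, without advancing time (a new reading comes with each control period).
- env.read_camera(name): name is "scene" or "top" or "wrist"; returns the picture (384x512x3 uint8, blue, green, red); there is no depth.
- env.camera_info(name): a dict with "K" (3x3 intrinsics, pixels), "rvec" (rotation vector, rad) and "tvec" (3), from world to camera coordinates, as OpenCV has them; the wrist camera has in their place "tool_from_camera" (4x4, takes a point from camera to tool coordinates, whose origin is the TCP and whose axes are the tool frame's). Camera axes: x right, y down, z forward; pixel columns grow to the right and rows downward; lengths in m; the calibration is good to about 2 mm. A picture is of the moment at which its call begins: read the wrist's pose just before it. camera_info takes no time and is no camera call.
- env.job_done(): hands the job in, once; it reports no verdict.
The state is a dict: "time": time; "qpos": joint angles; "qvel": joint speeds; "tau": joint torques, N m; "eef_pos": TCP position; "tcp_rot": TCP orientation; "wrist_force": force on the tool from outside, world axes, zero at the start; "moment": the same for the moment, N m; "width": finger opening in m.
Only numpy, scipy, OpenCV 4.12 (cv2) and the standard library are available. Lean on these libraries where they do the work, as an engineer would, in place of code of your own. Each camera call takes 0.05 s, during which the arm holds its last target.

## Task

Lift the lid of the gauge case open until it rests back on its stop, then take the spring-tipped probe out of the case. Hold the probe's tip on the centre of the marked pad of the strapped-down pipe tee, square to the pad, pressed lightly so that the sprung tip is about half-way in and never bottoms out hard. Finish while still holding the probe there, with the lid left open and the loose fittings left alone.

Things in the scene. Friction and masses are not known exactly. Their poses are not given: they have to be found in the camera images.
- case: Grey plastic gauge case, fixed to the counter: tray 140 (x) x 200 (y) x 70 mm high, walls 5 mm, open-topped under the lid. Origin under its centre on the counter; its front (with the lid's bar) faces its own -x, its lid hinge is along its far +x rim, z up. Inside: a dark foam block 60 x 60 mm, top 43 mm above the counter, centred at x -10, y +30 mm, in which the probe stands; a readout unit 90 x 40 mm, 35 mm high, centred at y -70 mm. Stands left or right of the tee.
- lid (a joint): Opening angle of the case lid (rad): 0 closed, 1.75 on its stop (leaning back past upright). The lid is a tray-shaped hood 140 x 200 x 55 mm, 0.3 kg, nearly free hinge; it falls shut below about 1.1 rad and falls open to the stop above that.
- lid_bar (a point): Centre of the lid's round steel bar handle: 10 mm thick, 110 mm long along the case's y, parallel to the hinge, standing 40 mm out in front of the lid's front wall (35 mm of clear gap behind it). Axes turn with the lid. With the lid closed it is 115 mm above the counter, 180 mm in front of the hinge line and 45 mm above it.
- lid_hinge (a point): Point on the hinge line at mid-width, 70 mm above the counter, at the case's far rim (case x +70 mm). Opening swings the bar up and away from the robot about this line (positive turn about the case's y axis).
- probe: The loose probe as a whole, about 0.13 kg: black cylindrical handle 26 mm across and 70 mm long, with a 10 mm steel sprung tip 32 mm long below it. Origin at the end of the relaxed tip, z along the probe from the tip towards the tail. It stands upright, tip down, in the foam block with its handle resting on the block and projecting 43 mm above the tray's rim when the lid is open; total length 106 mm.
- probe_grip (a point): Centre of the probe's handle, half-way along it, 67 mm from the relaxed tip end; its z axis runs along the probe from tip to tail.
- probe_point (a point): Centre of the flat 10 mm end of the probe's sprung tip (moves in with the tip).
- probe_tip (a joint): How far the sprung tip is pushed in (m): 0 relaxed, 0.012 bottomed. It starts to move at 1 N and takes 0.5 N more per mm (4 N at 6 mm, 7 N at 12 mm).
- tee: White plastic pipe tee, 150 mm long and 100 mm across its sockets, strapped on a plywood board 200 x 200 x 15 mm, fixed to the counter. Origin on the counter, 30 mm in front (-x) of the middle of the run and 50 mm behind the board's front edge; the run lies along its y, its axis 65 mm above the counter at x +30 mm, the branch points to its +x, away from the robot.
- spot (a point): Centre of the marked pad, on the pad's face: a flat white round boss 28 mm across in the middle of the tee's run, with a drawn ring 22 mm across and a dot in its centre, 109 mm above the counter. Its z axis points straight out of the pad, leaning 20 degrees (0.349 rad) from vertical towards the tee's -x (robot) side.
- coupling: Loose white pipe coupling standing on end, 60 mm across, 55 mm high; leave alone. Origin under its centre.
- elbow: Loose white pipe elbow, arms 75 mm long, 54 mm thick, lying flat; leave alone. Origin on the counter under its corner.
- cap: Loose white pipe cap, 52 mm across, 36 mm high; leave alone. Origin under its centre.

How it is judged:
On the way, in this order (a step that is already met when the one before it is completed fails the run):
1. the lid is open on its stop, the probe still in the foam (value of joint lid above 1.68 rad and z of probe_grip in the frame of case below 0.1 m), for 0.3 s.
2. the probe is held clear above the tray's rim, the lid still open (value of joint lid above 1.65 rad and height (world z) of probe_point above 0.075 m and contact force between probe and the fingers above 1 N), for 0.2 s.
At the end, for the whole second after the job is handed in: Still gripped by the fingers and at rest, the probe's tip end is within 7 mm of the pad's centre, the probe is within 0.16 rad (9 degrees) of square to the pad, the sprung tip is pushed in between 2 and 10.8 mm (contact force 1 to 12 N), and the lid is open on its stop (over 1.65 rad) (value of joint lid above 1.65 rad and distance between probe_point and spot below 0.007 m and angle between the z axis of probe_grip and the z axis of spot, either way round below 0.16 rad and value of joint probe_tip between 0.002 and 0.0108 m and contact force between probe and tee between 1 and 12 N and contact force between probe and the fingers above 1 N and linear speed of probe below 0.02 m/s); the arm keeps its last pose, push and grip.
It fails at once if the probe is pressed hard on the tee (over 20 N) (contact force between probe and tee above 20 N).
It fails at once if the coupling is moved (over 30 mm) (distance of coupling from where it was at the start of the episode above 0.03 m).
It fails at once if the elbow is moved (over 30 mm) (distance of elbow from where it was at the start of the episode above 0.03 m).
It fails at once if the cap is moved (over 30 mm) (distance of cap from where it was at the start of the episode above 0.03 m).
It also fails if it takes over 72 s, if anything falls off the work surface, if the arm or the gripper's body presses on something with over 40 N, if the wrist force passes 120 N, or if a joint passes its speed limit or range.

## Working session

There is one attempt and no reset: what is moved stays moved. The work goes in short steps, Python scripts to look and compute and a tool call to move; the robot and the scene stay as the last step left them, time stands still between calls to the robot, and variables do not carry over. Pictures are saved under pics/ and viewed, and the job is handed in when it is done.

Besides the shell and the picture viewer there is one more tool, called after "Call:" by a JSON object that holds its "api" and its "payload". step_arm: Moves the arm, as the interface text tells. Its arguments: {"type":"object","properties":{"increments":{"type":"array"}},"required":["increments"]}

```bash
ls; mkdir -p pics
python3 - <<'E'
from station import env
import cv2
s=env.get_state()
print(s, env.tcp_to_grasp)
for n in ["scene","top","wrist"]:
    im=env.read_camera(n); cv2.imwrite(f"pics/{n}0.png",im); print(n,env.camera_info(n))
E
```

```text
pics
{'time': 0.0, 'qpos': array([-1.38149055,  0.42676748,  0.07381798,  1.60664336, -0.03409888,
        1.11082979, -0.06714265]), 'qvel': array([-0.00085364,  0.00092441, -0.00207409,  0.00033629, -0.00212705,
        0.00013458, -0.00069974]), 'tau': array([ 2.17363791e-03, -9.35808277e+01,  3.66827533e+00, -4.54191077e+01,
       -4.87035059e-02,  2.02049338e-02,  1.17526192e-04]), 'eef_pos': array([0.22419855, 0.63617338, 0.20473494]), 'tcp_rot': array([[ 3.32403139e-01,  9.43137325e-01, -3.73060267e-04],
       [ 9.43136380e-01, -3.32403335e-01, -1.33849904e-03],
       [-1.38639488e-03,  9.30745728e-05, -9.99999035e-01]]), 'wrist_force': array([-0.08973025,  0.42810674, -0.03129947]), 'moment': array([-0.02086125,  0.06640067,  0.00996103]), 'width': 0.09409266149536223} 0.0188
scene {'K': array([[485.53955481,   0.        , 269.27757986],
       [  0.        , 485.53955481, 181.52175485],
       [  0.        ,   0.        ,   1.        ]]), 'rvec': array([ 2.30908081,  1.25058841, -0.37490716]), 'tvec': array([-0.31983805, -0.34422576,  1.54201834])}
top {'K': array([[400.18809924,   0.        , 253.50658737],
       [  0.        , 400.18809924, 187.40527193],
       [  0.        ,   0.        ,   1.        ]]), 'rvec': array([ 2.13340341, -2.13298035,  0.19834216]), 'tvec': array([-0.01735576,  0.60462665,  0.98577895])}
wrist {'K': array([[310.46854108,   0.        , 254.89416354],
       [  0.        , 310.46854108, 184.5989744 ],
       [  0.        ,   0.        ,   1.        ]]), 'tool_from_camera': array([[ 9.99999913e-01,  3.28275505e-04, -2.56705566e-04,
         2.71405443e-04],
       [-2.56734506e-04,  9.70525752e-01,  2.40997300e-01,
        -6.86018038e-02],
       [ 3.28252873e-04, -2.40997213e-01,  9.70525752e-01,
        -1.80235757e-01],
       [ 0.00000000e+00,  0.00000000e+00,  0.00000000e+00,
         1.00000000e+00]])}
```

View pics/top0.png

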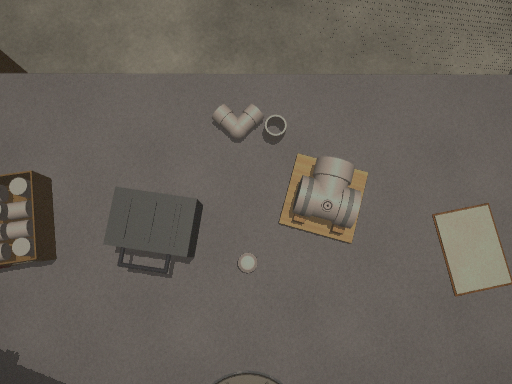

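View pics/scene0.png

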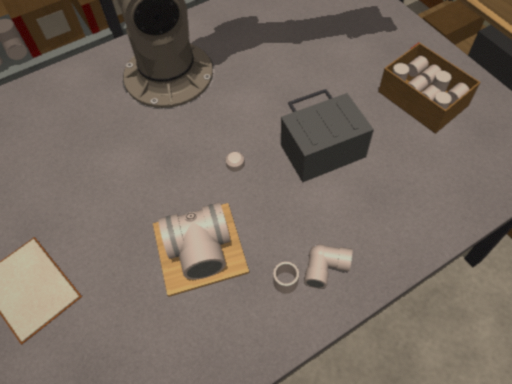

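View pics/wrist0.png

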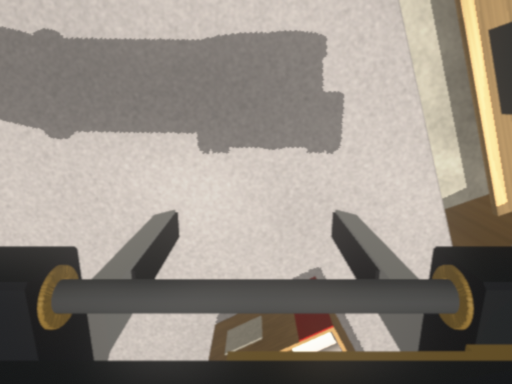

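The top view shows the case at about (153,223) with its bar at (147,266), the tee pad at (327,205), the cap at (247,262), the coupling at (275,125) and the elbow at (238,125). Next I'll enlarge the case and tee areas.

```bash
cat > h.py <<'E'
import numpy as np, cv2
from station import env
def cam(n,s=None):
    i=env.camera_info(n); K=i["K"]
    if n=="wrist":
        s=s or env.get_state(); T=np.eye(4);T[:3,:3]=s["tcp_rot"];T[:3,3]=s["eef_pos"]
        W=np.linalg.inv(T@i["tool_from_camera"]); return K,W[:3,:3],W[:3,3]
    return K,cv2.Rodrigues(i["rvec"])[0],i["tvec"]
def px2z(C,uv,z):
    K,R,t=C; d=R.T@np.linalg.inv(K)@np.array([uv[0],uv[1],1.]); c=-R.T@t
    return c+d*(z-c[2])/d[2]
def proj(C,p):
    K,R,t=C; q=K@(R@np.asarray(p)+t); return q[:2]/q[2]
def tri(Cs,uvs):
    A=np.zeros((3,3));b=np.zeros(3)
    for (K,R,t),uv in zip(Cs,uvs):
        d=R.T@np.linalg.inv(K)@np.array([uv[0],uv[1],1.]);d/=np.linalg.norm(d);c=-R.T@t
        M=np.eye(3)-np.outer(d,d);A+=M;b+=M@c
    return np.linalg.solve(A,b)
def crop(im,x,y,w,h,f,name):
    cv2.imwrite(name,cv2.resize(im[y:y+h,x:x+w],None,fx=f,fy=f,interpolation=cv2.INTER_CUBIC))
E
python3 - <<'E'
from h import *
t=cv2.imread("pics/top0.png");s=cv2.imread("pics/scene0.png")
t=cv2.convertScaleAbs(t,alpha=1.8);s=cv2.convertScaleAbs(s,alpha=1.5)
crop(t,95,175,120,105,6,"pics/tcase.png");crop(t,270,145,110,100,6,"pics/ttee.png")
crop(s,270,80,110,100,6,"pics/scase.png");crop(s,145,195,110,100,6,"pics/stee.png")
E
```

```text
(no output)
```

View pics/tcase.png

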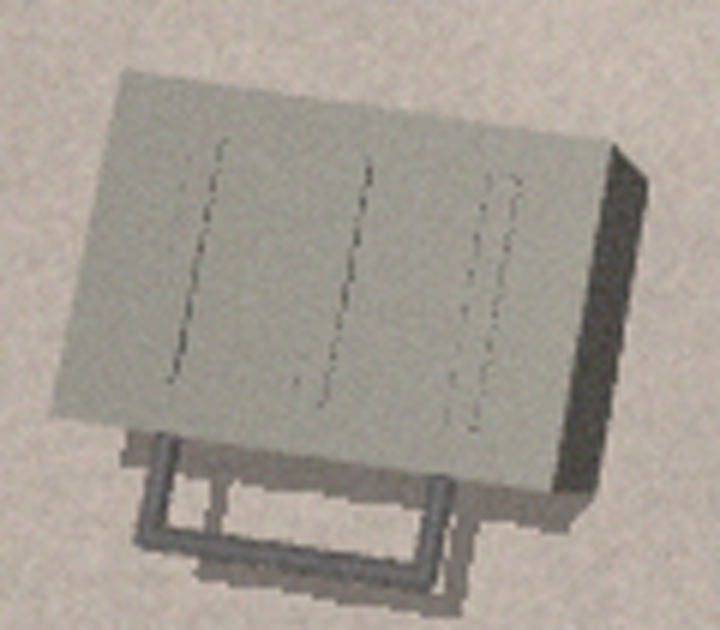

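View pics/ttee.png

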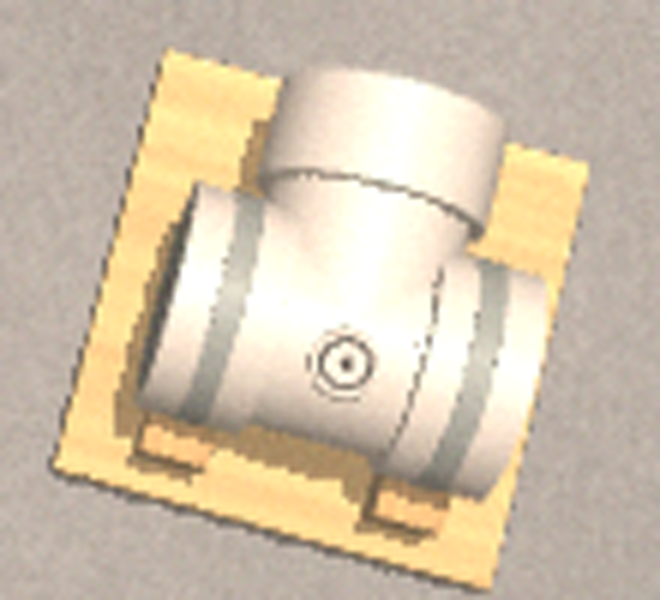

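View pics/scase.png

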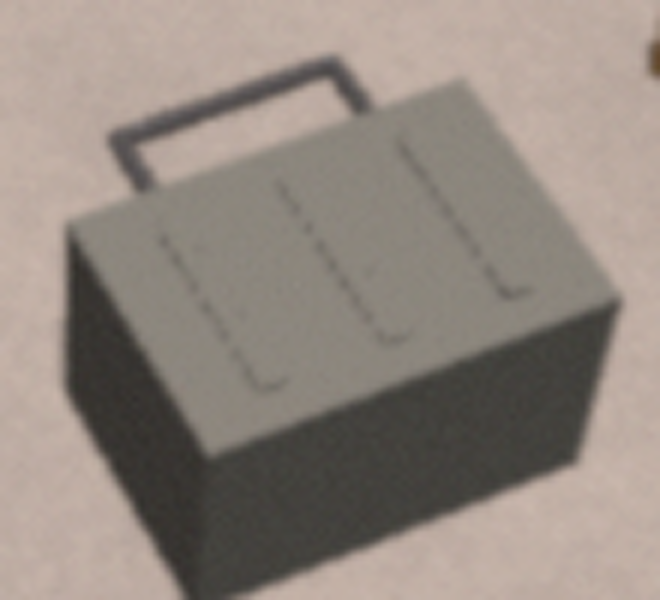

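View pics/stee.png

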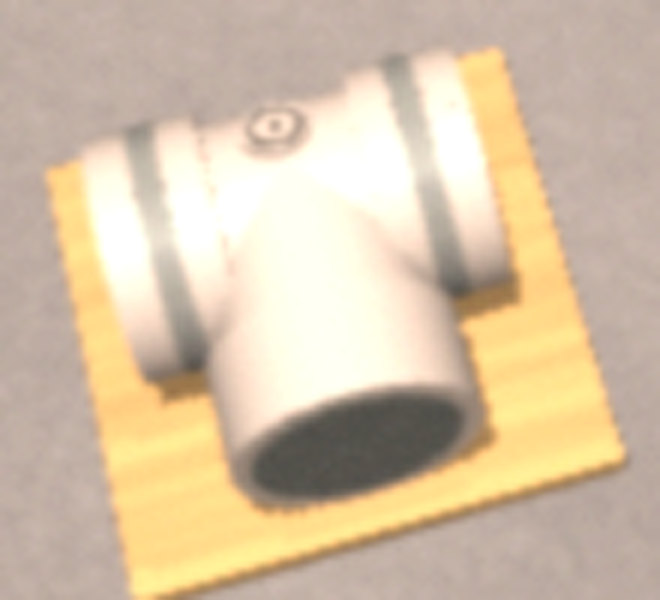

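```bash
cat > fit.py <<'E'
from h import *
from scipy.optimize import least_squares
T=cam("top");S=cam("scene")
f=lambda l,ox,oy:[((u+.5)/6-.5+ox,(v+.5)/6-.5+oy) for u,v in l]
def run(L,tp,sc,x0):
    L=np.array(L)
    def w(p): c,s=np.cos(p[2]),np.sin(p[2]); return np.c_[c*L[:,0]-s*L[:,1]+p[0],s*L[:,0]+c*L[:,1]+p[1],L[:,2]]
    def r(p):
        W=w(p);return np.r_[[proj(T,q)-u for q,u in zip(W,tp)],[proj(S,q)-u for q,u in zip(W,sc)]].ravel()
    o=least_squares(r,x0,loss='soft_l1');print(o.x,np.degrees(o.x[2]));print(r(o.x).reshape(-1,2).round(1).tolist());return o.x
case=run([[.07,.1,.125],[.07,-.1,.125],[-.07,-.1,.125],[-.07,.1,.125],[-.11,.05,.115],[-.11,-.05,.115]],
 f([(123,70),(612,142),(553,492),(50,415),(150,540),(425,578)],95,175),
 f([(620,300),(210,458),(68,222),(460,80),(332,65),(120,140)],270,80),[.6,.3,-.1])
tee=run([[.15,.1,.015],[.15,-.1,.015],[-.05,-.1,.015],[-.05,.1,.015],[.014,0,.109]],
 f([(168,50),(588,162),(492,588),(55,468),(346,363)],270,145),
 f([(625,460),(135,598),(48,170),(505,50),(275,125)],145,195),[.6,-.1,-.2])
def at(P,l): c,s=np.cos(P[2]),np.sin(P[2]); return [P[0]+c*l[0]-s*l[1],P[1]+s*l[0]+c*l[1],l[2]]
print("hinge",at(case,[.07,0,.07]),"bar",at(case,[-.11,0,.115]),"grip",at(case,[-.01,.03,.078]),"spot",at(tee,[.014,0,.109]))
for n,uv in [("top",(346,363))]:print(px2z(T,f([uv],270,145)[0],.109))
print(tri([T,S],[f([(346,363)],270,145)[0],f([(275,125)],145,195)[0]]))
for n,uv,z in [("cap",(247,262),.036),("coup",(275,125),.055),("elb",(238,130),.027)]: print(n,px2z(T,uv,z))
E
python3 fit.py
```

```text
[ 0.51192584  0.22812792 -0.14486   ] -8.29986660962583
[[0.0, -0.5], [0.4, -0.6], [0.2, -0.4], [0.0, 0.0], [2.2, -0.6], [-1.7, -0.7], [0.3, -1.2], [-0.5, -0.8], [-0.8, -0.7], [0.1, -1.1], [-1.9, -0.1], [0.8, -1.0]]
[ 0.53929419 -0.19327844 -0.27584948] -15.805011138172635
[[-0.2, -1.1], [0.8, -0.3], [-0.1, 0.0], [-0.4, -0.6], [0.1, -0.7], [0.1, -0.8], [-0.3, 0.2], [-0.3, -0.9], [-0.8, -1.3], [0.0, -0.2]]
hinge [np.float64(0.5811926735864569), np.float64(0.2180231454131932), 0.07] bar [np.float64(0.4030779710608725), np.float64(0.2440068469243826), 0.115] grip [np.float64(0.5063612004936175), np.float64(0.2592572409502081), 0.078] spot [np.float64(0.5527649039386344), np.float64(-0.19709153819516212), 0.109]
[ 0.5510884  -0.19674012  0.109     ]
[ 0.55151153 -0.19712166  0.10630265]
cap [ 0.41404639 -0.00064616  0.036     ]
coup [ 0.77361603 -0.07469177  0.055     ]
elb [0.76871352 0.02481555 0.027     ]
```

Call:
{"api": "step_arm", "payload": {"increments": [[0.6, [0.0224, -0.049, 0.006], [0, 0, -9.8]], [0.6, [0.0224, -0.049, 0.006], [0, 0, -9.8]], [0.6, [0.0224, -0.049, 0.006], [0, 0, -9.8]], [0.6, [0.0224, -0.049, 0.006], [0, 0, -9.8]], [0.6, [0.0224, -0.049, 0.006], [0, 0, -9.8]], [0.6, [0.0224, -0.049, 0.006], [0, 0, -9.8]], [0.6, [0.0224, -0.049, 0.006], [0, 0, -9.8]], [0.6, [0.0224, -0.049, 0], [0, 0, -9.8]], [0.6, [0, 0, 0], [0, 0, 0]], [0.6, [0, 0, 0], [0, 0, 0]]]}}

```text
time: 1.4
eef_pos: [0.4034, 0.2449, 0.2475]
tcp_rot: [[0.991, -0.135, -0.0], [-0.135, -0.991, 0.0], [-0.0, -0.0, -1.0]]
wrist_force: [0.5, 0.1, 1.0]
width: 0.0378
```

Run:
```python
from h import *
C=cam("wrist");im=env.read_camera("wrist");t=env.read_camera("top")
for q in ([.403,.244,.115],[.403-.05*-.1444,.244+.05*.9895,.115],[.403+.05*-.1444,.244-.05*.9895,.115]):
    u=proj(C,q);print(u)
    cv2.circle(im,tuple(int(round(a)) for a in u),3,(0,0,255),-1)
im=np.hstack([im])
cv2.imwrite("pics/w1.png",cv2.convertScaleAbs(im,alpha=1.3));cv2.imwrite("pics/t1.png",t)
```

```text
[253.64527829 177.93533724]
[254.07907772 128.82829841]
[253.24282864 223.49351265]
```

View pics/w1.png

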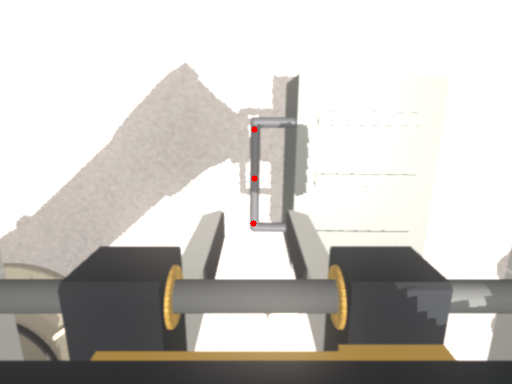

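The wrist view shows the bar running vertically at u≈254, v 122–228. It sits midway between the fingertips, and the predicted dots fall on it. I'll lower and grip.

Call:
{"api": "step_arm", "payload": {"increments": [[0.6, [0, 0, -0.04], [0, 0, -0.5]], [0.6, [0, 0, -0.04], [0, 0, 0]], [0.6, [0, 0, -0.03], [0, 0, 0]], [0.6, [0, 0, -0.025], [0, 0, 0]], [0.6, [0, 0, -0.016], [0, 0, 0]], [0.6, [0, 0, 0], [0, 0, 0]]]}}

```text
time: 2.25
eef_pos: [0.403, 0.2447, 0.0957]
tcp_rot: [[0.99, -0.144, -0.001], [-0.144, -0.99, -0.001], [-0.001, 0.002, -1.0]]
wrist_force: [0.0, 0.5, 0.6]
width: 0.0376
```

Call:
{"api": "step_arm", "payload": {"increments": [[1, [0, 0, 0], [0, 0, 0]], [1, [0, 0, 0], [0, 0, 0]], [1, [0, 0, 0], [0, 0, 0]], [1, [0, 0, 0], [0, 0, 0]]]}}

```text
time: 2.75
eef_pos: [0.4029, 0.245, 0.0969]
tcp_rot: [[0.99, -0.144, -0.001], [-0.144, -0.99, 0.001], [-0.001, -0.001, -1.0]]
wrist_force: [-6.8, 1.1, 7.9]
width: 0.0089
```

Run:
```python
import numpy as np
p=lambda t:np.array([-.18*np.cos(t)+.045*np.sin(t),.18*np.sin(t)+.045*np.cos(t)])
for i in range(20):
    t=i*.1; d=p(t+.1)-p(t); print(round(t+.1,1),(d[0]*.9895).round(4),(-d[0]*.1444).round(4),d[1].round(4))
```

```text
0.1 0.0053 -0.0008 0.0177
0.2 0.0071 -0.001 0.0171
0.3 0.0087 -0.0013 0.0163
0.4 0.0103 -0.0015 0.0154
0.5 0.0118 -0.0017 0.0142
0.6 0.0131 -0.0019 0.013
0.7 0.0143 -0.0021 0.0116
0.8 0.0154 -0.0022 0.0101
0.9 0.0163 -0.0024 0.0085
1.0 0.0171 -0.0025 0.0068
1.1 0.0177 -0.0026 0.0051
1.2 0.0181 -0.0026 0.0032
1.3 0.0183 -0.0027 0.0014
1.4 0.0183 -0.0027 -0.0004
1.5 0.0182 -0.0027 -0.0023
1.6 0.0179 -0.0026 -0.0041
1.7 0.0174 -0.0025 -0.0059
1.8 0.0167 -0.0024 -0.0076
1.9 0.0159 -0.0023 -0.0093
2.0 0.0149 -0.0022 -0.0108
```

Call:
{"api": "step_arm", "payload": {"increments": [[1, [0.0053, -0.0008, 0.0177], [0, 0, 0]], [1, [0.0071, -0.001, 0.0171], [0, 0, 0]], [1, [0.0087, -0.0013, 0.0163], [0, 0, 0]], [1, [0, 0, 0], [0, 0, 0]]]}}

```text
time: 3.25
eef_pos: [0.4235, 0.2419, 0.1485]
tcp_rot: [[0.99, -0.144, -0.002], [-0.144, -0.99, 0.001], [-0.002, -0.001, -1.0]]
wrist_force: [-12.4, 3.3, 6.4]
width: 0.0089
```

Call:
{"api": "step_arm", "payload": {"increments": [[1, [0.0103, -0.0015, 0.0154], [0, 0, 0]], [1, [0.0118, -0.0017, 0.0142], [0, 0, 0]], [1, [0.0131, -0.0019, 0.013], [0, 0, 0]], [1, [0.0143, -0.0021, 0.0116], [0, 0, 0]], [1, [0.0154, -0.0022, 0.0101], [0, 0, 0]], [1, [0, 0, 0], [0, 0, 0]]]}}

```text
time: 4.0
eef_pos: [0.4895, 0.2323, 0.2137]
tcp_rot: [[0.989, -0.145, -0.001], [-0.145, -0.989, 0.002], [-0.001, -0.001, -1.0]]
wrist_force: [-16.7, -2.4, 25.1]
width: 0.0087
```

Run:
```python
from h import *
s=env.read_camera("scene");cv2.imwrite("pics/s2.png",cv2.resize(s,None,fx=1.5,fy=1.5))
```

```text
(no output)
```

View pics/s2.png

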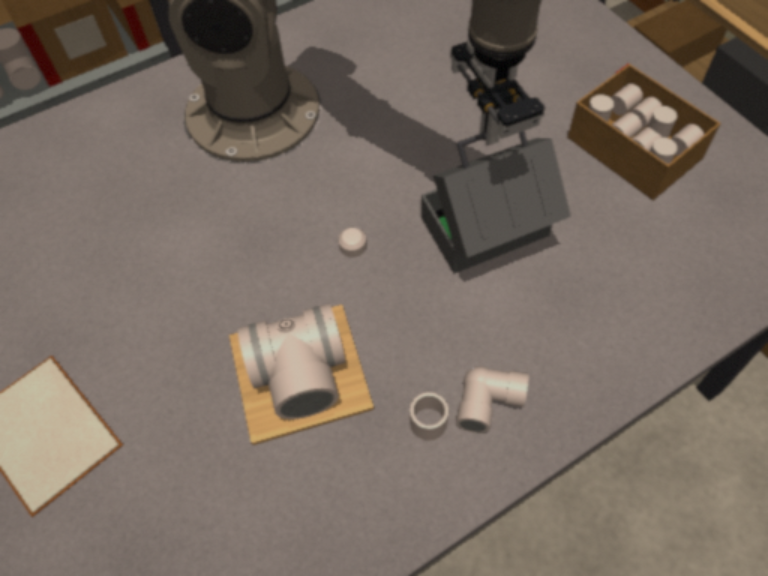

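The lid is about half open in the scene view and the bar is still gripped. The wrist force points radially outward, so I'll shift the arc outward a little.

Call:
{"api": "step_arm", "payload": {"increments": [[1, [-0.001, 0, 0.002], [0, 0, 0]], [1, [0.0163, -0.0024, 0.0085], [0, 0, 0]], [1, [0.0171, -0.0025, 0.0075], [0, 0, 0]], [1, [0.0177, -0.0026, 0.0055], [0, 0, 0]], [1, [0, 0, 0], [0, 0, 0]]]}}

```text
time: 4.68
eef_pos: [0.5405, 0.2246, 0.2355]
tcp_rot: [[0.989, -0.145, 0.001], [-0.145, -0.989, 0.0], [0.001, -0.0, -1.0]]
wrist_force: [-0.5, 3.0, 2.1]
width: 0.0089
```

Call:
{"api": "step_arm", "payload": {"increments": [[1, [0.0181, -0.0026, 0.0032], [0, 0, 0]], [1, [0.0183, -0.0027, 0.0014], [0, 0, 0]], [1, [0.0183, -0.0027, -0.0004], [0, 0, 0]], [1, [0.0182, -0.0027, -0.0023], [0, 0, 0]], [1, [0.0179, -0.0026, -0.0041], [0, 0, 0]], [1, [0.0087, -0.0012, -0.003], [0, 0, 0]], [1, [0, 0, 0], [0, 0, 0]]]}}

```text
time: 5.55
eef_pos: [0.6398, 0.2096, 0.2297]
tcp_rot: [[0.989, -0.145, 0.0], [-0.145, -0.989, -0.001], [0.0, 0.001, -1.0]]
wrist_force: [0.3, -2.7, 3.0]
width: 0.0092
```

Call:
{"api": "step_arm", "payload": {"increments": [[0.6, [0, 0, 0], [0, 0, 0]], [0.6, [0, 0, 0], [0, 0, 0]], [0.6, [0, 0, 0], [0, 0, 0]], [0.6, [0, 0, 0], [0, 0, 0]], [0.6, [0, 0, 0.03], [0, 0, 0]], [0.6, [0, 0, 0.04], [0, 0, 0]], [0.6, [0, 0, 0.04], [0, 0, 0]], [0.6, [0, 0, 0], [0, 0, 0]]]}}

```text
time: 6.55
eef_pos: [0.6402, 0.2102, 0.3434]
tcp_rot: [[0.989, -0.145, 0.004], [-0.145, -0.989, 0.002], [0.004, -0.003, -1.0]]
wrist_force: [0.1, 0.7, -1.4]
width: 0.0374
```

Run:
```python
from h import *
s=env.read_camera("scene");cv2.imwrite("pics/s3.png",cv2.resize(s,None,fx=1.5,fy=1.5))
```

```text
(no output)
```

View pics/s3.png

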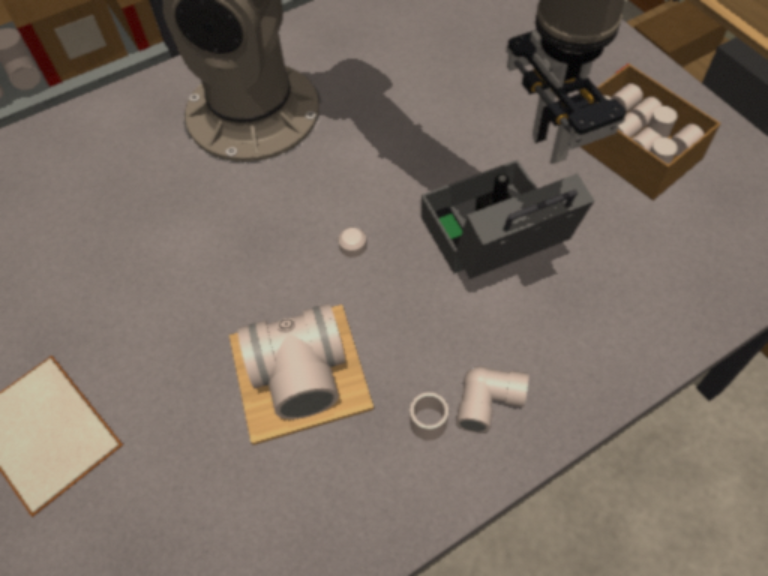

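The lid rests open and the probe stands in the foam. I'll move above it with the jaws along the case's y.

Call:
{"api": "step_arm", "payload": {"increments": [[0.45, [-0.015, 0.0055, 0], [0, 0, 10]], [0.45, [-0.015, 0.0055, 0], [0, 0, 10]], [0.45, [-0.015, 0.0055, 0], [0, 0, 10]], [0.45, [-0.015, 0.0055, 0], [0, 0, 10]], [0.45, [-0.015, 0.0055, 0], [0, 0, 10]], [0.45, [-0.015, 0.0055, 0], [0, 0, 10]], [0.45, [-0.015, 0.0055, -0.02], [0, 0, 10]], [0.45, [-0.015, 0.0055, -0.02], [0, 0, 10]], [0.45, [-0.014, 0.005, -0.02], [0, 0, 10]], [0.45, [0, 0, 0], [0, 0, 0]], [0.45, [0, 0, 0], [0, 0, 0]]]}}

```text
time: 7.98
eef_pos: [0.5057, 0.2588, 0.2805]
tcp_rot: [[0.149, 0.989, 0.0], [0.989, -0.149, -0.0], [-0.0, 0.0, -1.0]]
wrist_force: [0.3, -0.1, 0.5]
width: 0.0519
```

Run:
```python
from h import *
C=cam("wrist");im=env.read_camera("wrist");t=env.read_camera("top")
im=cv2.convertScaleAbs(im,alpha=1.5)
for z,c in ((.113,(0,0,255)),(.078,(0,255,0))):
    u=proj(C,[.5064,.2593,z]);print(u); cv2.circle(im,tuple(int(round(a)) for a in u),2,c,-1)
cv2.imwrite("pics/w4.png",im)
crop(cv2.convertScaleAbs(t,alpha=2),80,155,130,100,6,"pics/t4.png")
```

```text
[255.41928592 169.96691323]
[255.38854521 164.49651008]
```

View pics/w4.png

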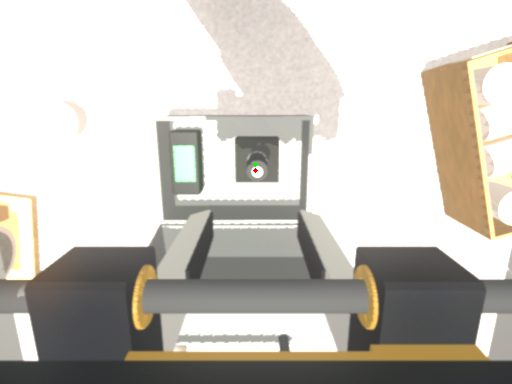

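View pics/t4.png

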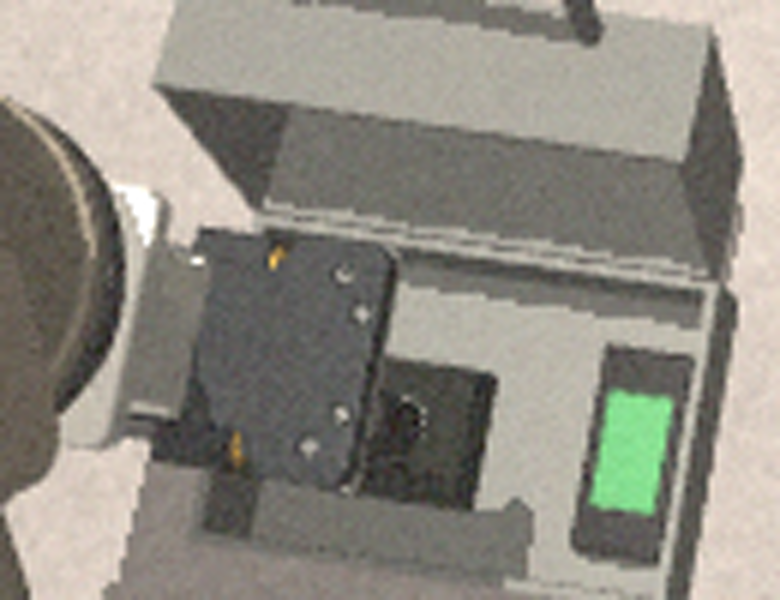

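Run:
```python
from h import *
im=cv2.imread("pics/w4.png")
im0=env.read_camera("wrist"); C=cam("wrist"); print(env.get_state()["eef_pos"])
crop(cv2.convertScaleAbs(im0,alpha=1.),225,125,65,65,9,"pics/w4c.png")
print(proj(C,[.5064,.2593,.117]))
```

```text
[0.50586238 0.2589548  0.28069695]
[255.24309273 170.46128725]
```

View pics/w4c.png

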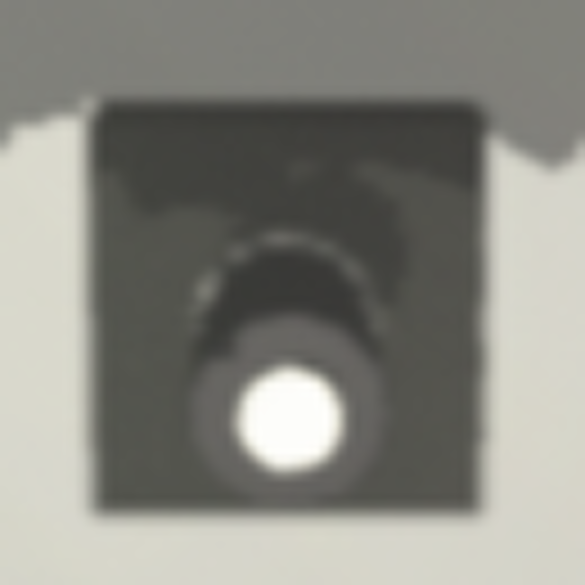

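Run:
```python
from h import *
C=cam("wrist")
print(px2z(C,(256.8,171.2),.117),px2z(C,(256.6,169.9),.113)); print(env.get_state()["eef_pos"])
```

```text
[0.5074992  0.26091445 0.117     ] [0.50677824 0.26081323 0.113     ]
[0.50586238 0.2589548  0.28069695]
```

The tail disc is at (256.8,171.2), which puts the probe at (0.507, 0.261), within 2 mm of the fit. I'll descend and grip.

Call:
{"api": "step_arm", "payload": {"increments": [[0.45, [0.0012, 0.002, -0.05], [0, 0, 0]], [0.45, [0, 0, -0.05], [0, 0, 0]], [0.45, [0, 0, -0.04], [0, 0, 0]], [0.45, [0, 0, -0.035], [0, 0, 0]], [0.45, [0, 0, -0.03], [0, 0, 0]], [0.45, [0, 0, -0.0165], [0, 0, 0]], [0.45, [0, 0, 0], [0, 0, 0]]]}}

```text
time: 9.0
eef_pos: [0.5063, 0.2608, 0.0582]
tcp_rot: [[0.145, 0.989, -0.001], [0.989, -0.145, -0.001], [-0.001, -0.001, -1.0]]
wrist_force: [0.5, -0.2, 0.9]
width: 0.0517
```

Call:
{"api": "step_arm", "payload": {"increments": [[1, [0, 0, 0], [0, 0, 0]], [1, [0, 0, 0], [0, 0, 0]], [1, [0, 0, 0], [0, 0, 0]], [1, [0, 0, 0], [0, 0, 0]]]}}

```text
time: 9.5
eef_pos: [0.5067, 0.2613, 0.0594]
tcp_rot: [[0.145, 0.989, 0.001], [0.989, -0.145, 0.001], [0.001, 0.001, -1.0]]
wrist_force: [-0.3, -0.6, 7.2]
width: 0.0259
```

Call:
{"api": "step_arm", "payload": {"increments": [[1, [0, 0, 0.01], [0, 0, 0]], [1, [0, 0, 0.02], [0, 0, 0]], [1, [0, 0, 0.03], [0, 0, 0]], [1, [0, 0, 0.03], [0, 0, 0]], [1, [0, 0, 0.03], [0, 0, 0]], [1, [0, 0, 0.03], [0, 0, 0]], [1, [0, 0, 0.02], [0, 0, 0]], [1, [0, 0, 0], [0, 0, 0]], [1, [0, 0, 0], [0, 0, 0]], [1, [0, 0, 0], [0, 0, 0]], [1, [0, 0, 0], [0, 0, 0]]]}}

```text
time: 10.88
eef_pos: [0.5061, 0.2609, 0.228]
tcp_rot: [[0.145, 0.989, -0.001], [0.989, -0.145, -0.001], [-0.001, -0.001, -1.0]]
wrist_force: [0.6, 0.6, -0.7]
width: 0.0257
```

Run:
```python
from h import *
s=env.read_camera("scene");w=env.read_camera("wrist")
cv2.imwrite("pics/s5.png",np.vstack([cv2.resize(cv2.convertScaleAbs(s,alpha=1.3)[20:270,200:512],None,fx=2,fy=2)]));cv2.imwrite("pics/w5.png",cv2.convertScaleAbs(w,alpha=1.3))
```

```text
(no output)
```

View pics/s5.png

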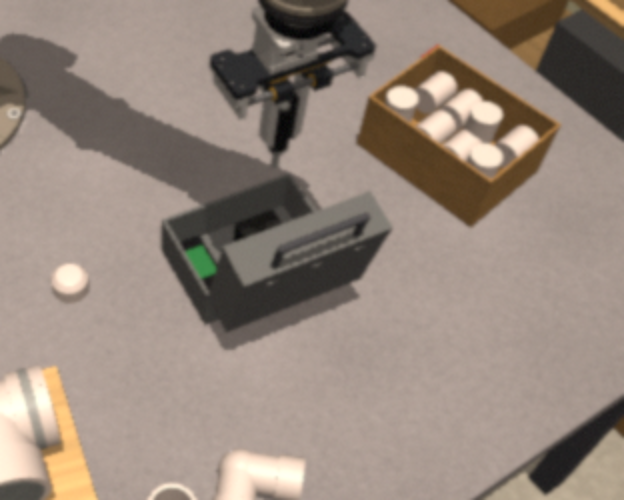

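View pics/w5.png

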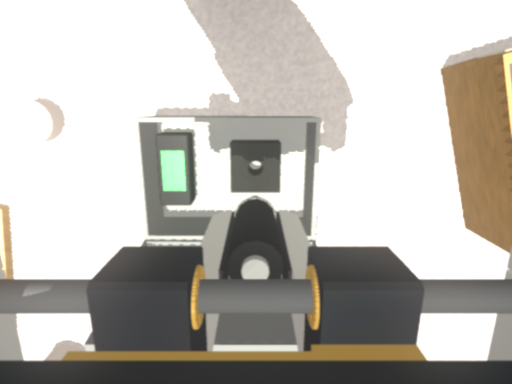

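The probe is gripped and clear of the case, and the lid is open. I'll carry it toward the tee to a hover where the wrist camera can see the pad.

Call:
{"api": "step_arm", "payload": {"increments": [[1, [-0.001, -0.03, 0.01], [0, 0, -0.7]], [1, [-0.003, -0.045, 0.01], [0, 0, -0.7]], [1, [-0.003, -0.05, 0.01], [0, 0, -0.7]], [1, [-0.003, -0.05, 0], [0, 0, -0.7]], [1, [-0.003, -0.05, 0], [0, 0, -0.7]], [1, [-0.003, -0.05, 0], [0, 0, -0.7]], [1, [-0.003, -0.05, 0], [0, 0, -0.7]], [1, [-0.003, -0.05, 0], [0, 0, -0.7]], [1, [-0.003, -0.04, 0], [0, 0, -0.7]], [1, [-0.003, -0.025, 0], [0, 0, -0.7]], [1, [0, 0, 0], [0, 0, -0.5]], [1, [0, 0, 0], [0, 0, 0]]]}}

```text
time: 12.48
eef_pos: [0.4781, -0.1787, 0.2587]
tcp_rot: [[0.273, 0.962, 0.0], [0.962, -0.273, 0.0], [0.0, -0.0, -1.0]]
wrist_force: [0.5, 0.1, -1.2]
width: 0.0257
```

Run:
```python
from h import *
s=env.get_state();C=cam("wrist",s);w=env.read_camera("wrist");print(s["eef_pos"],s["time"])
print(proj(C,[.552,-.197,.109]))
cv2.imwrite("pics/w6.png",w)
```

```text
[ 0.47809337 -0.17870312  0.25873475] 12.475
[256.96596377 237.85852973]
```

View pics/w6.png

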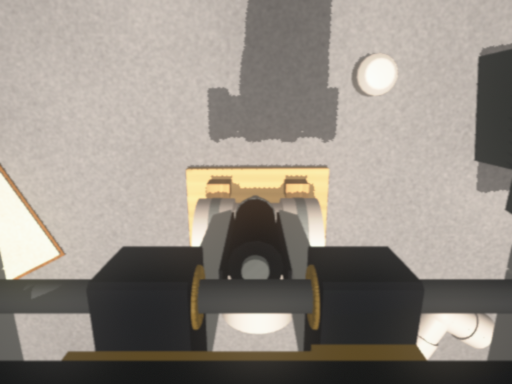

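The gripper hides the pad at (257,238), because image-down is the +x side. I'll move about 0.1 m past it so that the pad shows in the upper half.

Call:
{"api": "step_arm", "payload": {"increments": [[1, [0.03, -0.008, 0], [0, 0, 0]], [1, [0.04, -0.011, 0], [0, 0, 0]], [1, [0.03, -0.008, 0], [0, 0, 0]], [1, [0, 0, 0], [0, 0, 0]], [1, [0, 0, 0], [0, 0, 0]], [1, [0, 0, 0], [0, 0, 0]]]}}

```text
time: 13.28
eef_pos: [0.5777, -0.2055, 0.2589]
tcp_rot: [[0.272, 0.962, 0.0], [0.962, -0.272, 0.001], [0.001, 0.0, -1.0]]
wrist_force: [0.4, -0.5, -1.2]
width: 0.0256
```

Run:
```python
from h import *
s=env.get_state();C=cam("wrist",s);w=env.read_camera("wrist");print(s["eef_pos"],s["time"])
u=proj(C,[.552,-.197,.109]);print(u);x,y=int(u[0])-45,int(u[1])-45;print(x,y)
cv2.imwrite("pics/w7.png",w);crop(w,x,y,90,90,6,"pics/w7c.png")
```

```text
[ 0.57773306 -0.20546661  0.25890652] 13.275
[255.78133981 147.70661813]
210 102
```

View pics/w7c.png

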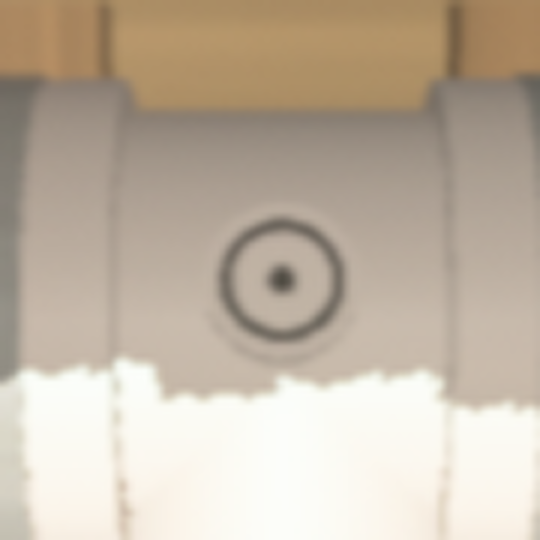

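Run:
```python
from h import *
C=cam("wrist");T=cam("top");S=cam("scene")
print(px2z(C,(256.6,148.1),.109))
a=((346.5)/6-.5+270,363.5/6-.5+145);b=(275.5/6-.5+145,125.5/6-.5+195)
print(px2z(T,a,.109),px2z(S,b,.109),tri([C,T,S],[(256.6,148.1),a,b]))
y=np.radians(-15.8);n=np.array([-np.sin(.349)*np.cos(y),-np.sin(.349)*np.sin(y),np.cos(.349)]);print(n)
p=np.array([.5519,-.1963,.109])
for s in (.03,.01,0,-.006): print(s,p+n*(.0484+s))
```

```text
[ 0.55280842 -0.19634704  0.109     ]
[ 0.5510884  -0.19674012  0.109     ] [ 0.55309535 -0.19733431  0.109     ] [ 0.55215618 -0.19686248  0.10731428]
[-0.32903839  0.09310848  0.93971514]
0.03 [ 0.52610339 -0.1890003   0.18267367]
0.01 [ 0.53268416 -0.19086246  0.16387936]
0 [ 0.53597454 -0.19179355  0.15448221]
-0.006 [ 0.53794877 -0.1923522   0.14884392]
```

All three views agree within 2 mm, with the spot at about (0.552, -0.197, 0.109). I'll tilt 20° and go to 30 mm off the pad along its normal.

Call:
{"api": "step_arm", "payload": {"increments": [[1, [-0.017, 0.0054, 0], [-1.36, -4.81, 0]], [1, [-0.017, 0.0054, 0], [-1.36, -4.81, 0]], [1, [-0.0171, 0.0054, 0], [-1.36, -4.81, 0]], [1, [0, 0, -0.02], [-1.36, -4.81, 0]], [1, [0, 0, -0.03], [0, 0, 0]], [1, [0, 0, -0.0262], [0, 0, 0]], [1, [0, 0, 0], [0, 0, 0]], [1, [0, 0, 0], [0, 0, 0]]]}}

```text
time: 14.32
eef_pos: [0.5276, -0.1898, 0.1835]
tcp_rot: [[0.273, 0.904, 0.33], [0.962, -0.256, -0.093], [0.0, 0.343, -0.939]]
wrist_force: [-0.2, 0.1, -1.6]
width: 0.0258
```

Run:
```python
from h import *
s=env.get_state();R=s["tcp_rot"];tip=s["eef_pos"]+R[:,2]*.0484
n=np.array([-.329,.0931,.9397]);print(s["eef_pos"],tip,np.degrees(np.arccos(-R[:,2]@n)),s["wrist_force"])
p=np.array([.5524,-.1966,.109]);d=tip-p;print("standoff",d@n,"lateral",d-n*(d@n))
for nm,f,x0,y0 in (("top",6,290,165),("scene",6,150,175)):
    im=env.read_camera(nm);c=cam(nm)
    im=cv2.convertScaleAbs(im,alpha=1.5)
    print(nm,proj(c,tip),proj(c,p)); crop(im,x0,y0,90,80,6,f"pics/{nm}8.png")
```

```text
[ 0.52757891 -0.18984275  0.18353975] [ 0.54354595 -0.19434459  0.13807166] 0.4294884942914863 [-0.20360479  0.07926732 -1.63470339]
standoff 0.03044159704518251 lateral [ 0.00116124 -0.0005787   0.00046569]
top [328.68358211 206.62316586] [327.17501914 204.55033859]
scene [187.76767886 205.77753517] [190.55373877 215.04796976]
```

View pics/top8.png

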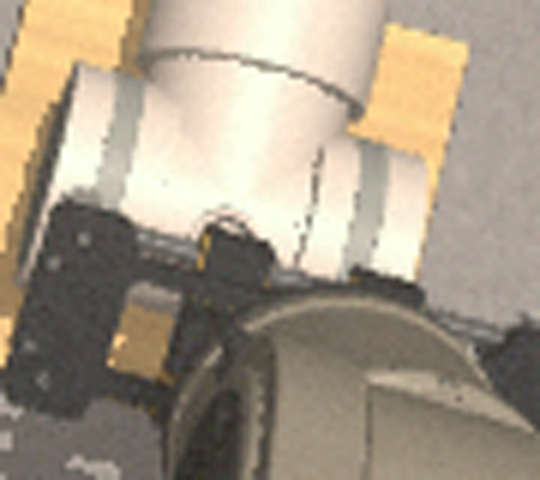

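View pics/scene8.png

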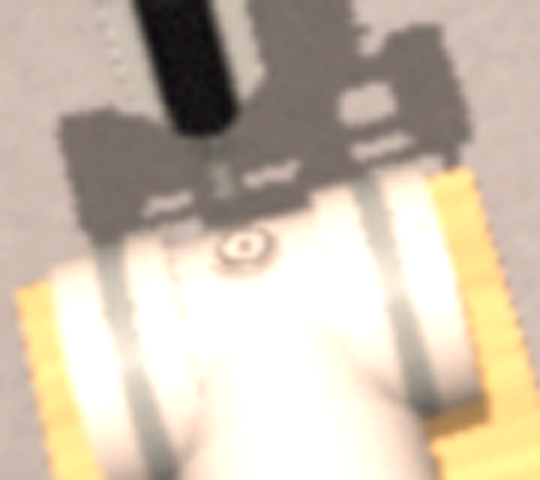

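In the scene view the steel tip ends near crop (226,190), against a predicted (227,185), and it lines up with the pad dot at (245,243). I'll approach along the normal.

Call:
{"api": "step_arm", "payload": {"increments": [[1, [0.0024, -0.0006, -0.0103], [0, 0, 0]], [1, [0.0024, -0.0006, -0.0078], [0, 0, 0]], [1, [0.0012, -0.0004, -0.0038], [0, 0, 0]], [1, [0, 0, 0], [0, 0, 0]], [1, [0, 0, 0], [0, 0, 0]], [1, [0, 0, 0], [0, 0, 0]]]}}

```text
time: 15.18
eef_pos: [0.5333, -0.1913, 0.1608]
tcp_rot: [[0.272, 0.904, 0.329], [0.962, -0.256, -0.093], [0.0, 0.342, -0.94]]
wrist_force: [0.7, 0.4, -2.0]
width: 0.0255
```

```bash
cat > chk.py <<'E'
from h import *
import sys
k=sys.argv[1]
s=env.get_state();R=s["tcp_rot"];tip=s["eef_pos"]+R[:,2]*.0484
n=np.array([-.329,.0931,.9397]);print(s["time"],s["eef_pos"],tip,np.degrees(np.arccos(-R[:,2]@n)),s["wrist_force"],"Fn",s["wrist_force"]@n)
p=np.array([.5524,-.1966,.109]);d=tip-p;print("standoff",d@n,"lateral",d-n*(d@n))
im=env.read_camera("scene");c=cam("scene")
print(proj(c,tip),proj(c,p)); crop(cv2.convertScaleAbs(im,alpha=1.2),160,185,60,50,10,f"pics/c{k}.png")
E
python3 chk.py 9
```

```text
15.175 [ 0.53332317 -0.19130635  0.160769  ] [ 0.54926008 -0.19580796  0.11529032] 0.426411499626809 [ 0.68545366  0.35663459 -2.00467198] Fn -2.076101837950801
standoff 0.007017789847574785 lateral [-0.00083107  0.00013868 -0.00030429]
[189.82885518 212.62354278] [190.55373877 215.04796976]
```

View pics/c9.png

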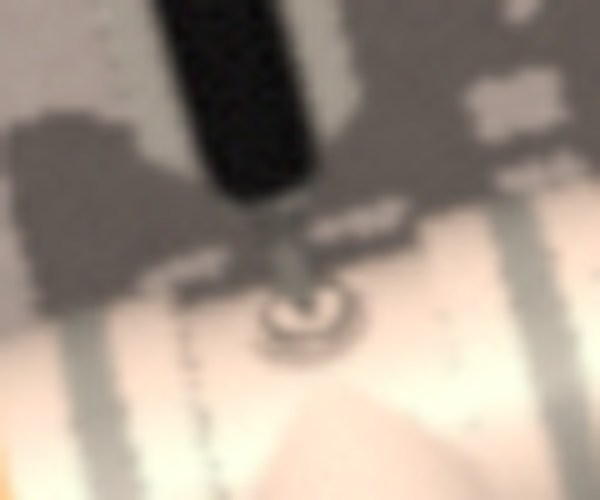

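The tip is just over the ring, with about 7 mm to go. I'll advance gently in small steps.

Call:
{"api": "step_arm", "payload": {"increments": [[1, [0.0016, -0.0003, -0.0028], [0, 0, 0]], [1, [0.001, -0.0003, -0.0028], [0, 0, 0]], [1, [0.0007, -0.0002, -0.0019], [0, 0, 0]], [1, [0, 0, 0], [0, 0, 0]], [1, [0, 0, 0], [0, 0, 0]], [1, [0, 0, 0], [0, 0, 0]]]}}

```text
time: 15.98
eef_pos: [0.5366, -0.1921, 0.1531]
tcp_rot: [[0.273, 0.904, 0.329], [0.962, -0.256, -0.093], [0.0, 0.342, -0.94]]
wrist_force: [-0.7, 1.4, 0.6]
width: 0.0258
```

```bash
python3 chk.py 10
```

```text
15.975 [ 0.53656663 -0.19209404  0.15314624] [ 0.55249543 -0.19659634  0.10766479] 0.42614257707381686 [-0.65940366  1.37087745  0.62497742] Fn 0.9318637727044947
standoff -0.0012857539949123547 lateral [-0.00032758  0.00012336 -0.00012699]
[190.65751335 215.34658032] [190.55373877 215.04796976]
```

View pics/c10.png

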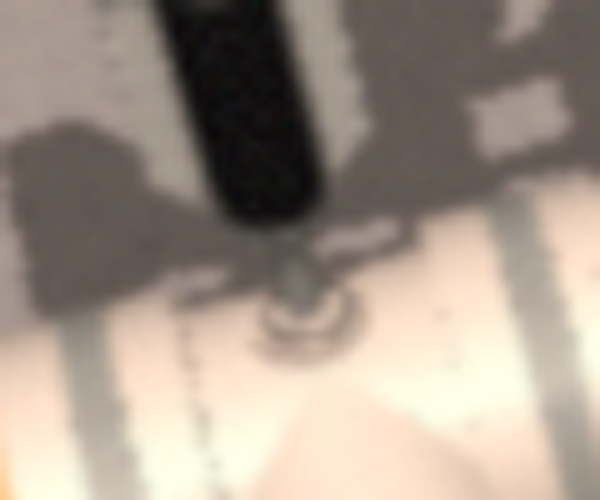

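Call:
{"api": "step_arm", "payload": {"increments": [[1, [0.0003, -0.0001, -0.001], [0, 0, 0]], [1, [0.0003, -0.0001, -0.001], [0, 0, 0]], [1, [0, 0, 0], [0, 0, 0]], [1, [0, 0, 0], [0, 0, 0]], [1, [0, 0, 0], [0, 0, 0]]]}}

```text
time: 16.65
eef_pos: [0.5372, -0.1923, 0.1511]
tcp_rot: [[0.273, 0.904, 0.329], [0.962, -0.256, -0.093], [0.0, 0.342, -0.94]]
wrist_force: [0.1, 1.0, 1.4]
width: 0.0257
```

```bash
for i in a b c; do python3 chk.py 11$i; done
```

```text
16.65 [ 0.537218   -0.19227928  0.15112591] [ 0.55314681 -0.19678252  0.10564456] 0.4261328389849796 [0.10139991 1.01783316 1.40966884] Fn 1.3860655066707446
standoff -0.0034158046458362943 lateral [-0.00037699  0.0001355  -0.00014561]
[190.84337791 215.99518531] [190.55373877 215.04796976]
16.7 [ 0.53722707 -0.19228264  0.15114302] [ 0.55315871 -0.19678591  0.10566266] 0.42619616731733856 [0.58974561 2.90625964 2.28150392] Fn 2.2204757042409082
standoff -0.0034030215581507444 lateral [-0.00036088  0.00013092 -0.00013952]
[190.84335394 215.99596477] [190.55373877 215.04796976]
16.75 [ 0.53721364 -0.19228421  0.15112221] [ 0.55314305 -0.1967873   0.10564104] 0.42614524995146286 [0.34255138 0.67920587 1.29859745] Fn 1.1708266825927116
standoff -0.003418312333848019 lateral [-0.00038157  0.00013095 -0.00014677]
[190.84105446 215.99569563] [190.55373877 215.04796976]
```

View pics/c11c.png

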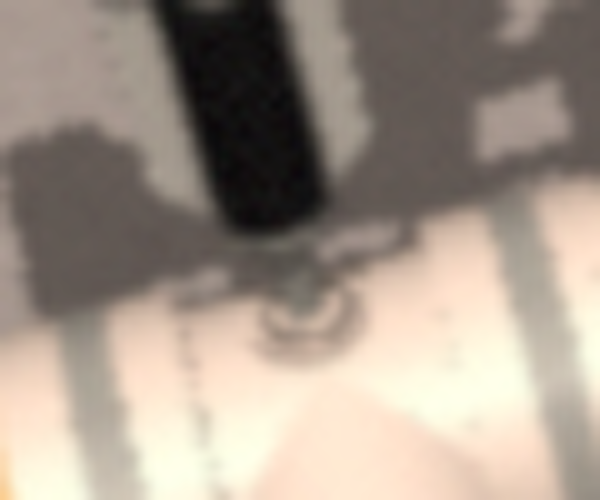

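Call:
{"api": "step_arm", "payload": {"increments": [[1, [0.0003, -0.0001, -0.001], [0, 0, 0]], [1, [0.0003, -0.0001, -0.001], [0, 0, 0]], [1, [0, 0, 0], [0, 0, 0]], [1, [0, 0, 0], [0, 0, 0]], [1, [0, 0, 0], [0, 0, 0]]]}}

```text
time: 17.42
eef_pos: [0.5378, -0.1925, 0.1491]
tcp_rot: [[0.272, 0.904, 0.329], [0.962, -0.256, -0.093], [0.0, 0.342, -0.94]]
wrist_force: [0.6, 2.3, 3.4]
width: 0.0258
```

Run:
```python
from h import *
F=[]
n=np.array([-.329,.0931,.9397])
ims=[]
for i in range(8):
    F.append(env.get_state()["wrist_force"]@n); ims.append(env.read_camera("scene").astype(float))
print(np.mean(F),np.std(F))
m=np.mean(ims,0).clip(0,255).astype(np.uint8)
cv2.imwrite("pics/mean12.png",m)
b=cv2.imread("pics/scene0.png"); c=cam("scene")
a=[cv2.resize(q[195:230,170:210],None,fx=9,fy=9,interpolation=cv2.INTER_CUBIC) for q in (b,m)]
s=env.get_state();R=s["tcp_rot"]
def put(p,col):
    u=proj(c,p); print(u); q=(int(round((u[0]-170+.5)*9)),int(round((u[1]-195+.5)*9)))
    for im in a: cv2.circle(im,q,2,col,-1)
p=np.array([.5524,-.1966,.109]);put(p,(0,0,255))
cv2.imwrite("pics/cmp12.png",np.hstack(a))
print(s["eef_pos"])
```

```text
2.6779681824330943 0.49659766901281954
[190.55373877 215.04796976]
[ 0.53779684 -0.19251471  0.14909595]
```

View pics/cmp12.png

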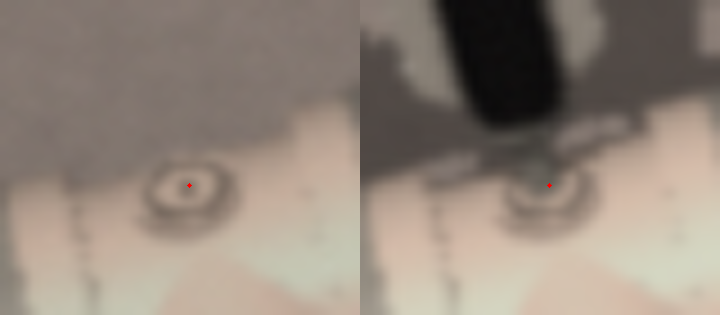

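Run:
```python
from station import env
import cv2
cv2.imwrite("pics/final.png",env.read_camera("scene"))
s=env.get_state();print(s["time"],s["width"],abs(s["qvel"]).max())
```

```text
17.875 0.025398035572035724 0.0027681329936514397
```

View pics/final.png

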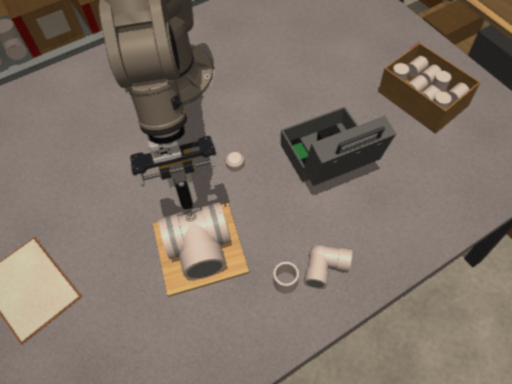

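The probe is on the pad at about (190,215), the lid is open at (350,145), and the cap, coupling and elbow are where they started. I'm handing in.

```bash
python3 -c "
from station import env
print(env.job_done())"
```

```text
the job is handed in; nothing more can be done
None
```

I opened the lid to its stop and took the probe out of the foam. I handed the job in at about 18 s with the probe held on the tee's pad; the interface gave no verdict.

Last checks:
- **Tip push:** the mean wrist force along the pad normal was 2.7 N. Adding about 1.5 N for the probe's weight gives a contact force of about 4.2 ± 0.5 N, so the tip is about 6 mm in. Pose geometry was about 1 mm lower, at about 5.5 mm.
- **Position:** the computed tip point was about 0.5 mm from the estimated pad centre. By eye the scene picture suggested about 1.3 mm sideways. The three camera estimates of the pad agreed within about 2 mm.
- **Squareness:** the tool axis was about 0.4° from the estimated pad normal.
- **Scene:** the last picture shows the lid open and the cap, coupling and elbow where they started. The arm was still, and the fingers were at 25 mm on the 26 mm handle.

The lid's exact angle was not measured, only seen. The wrist force briefly reached about 30 N during the lid swing, and I corrected the arc there.

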